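Load the sample cell, index the lamp over it and switch it on

ROBOT

A 6-joint arm with a two-finger parallel gripper is mounted at the origin on the work surface. World frame = base frame: x ahead of the robot, y to its left, z up, the work surface at z = 0. Lengths are in m, angles in rad, forces in N, time in s.
With the tool pointing down it reaches from about 0.35 to 0.85 m from the base axis. Payload 8.1 kg.
Tool frame: the origin (TCP) lies at the very end of the fingers, on their centre line; the grasp point (between the pads) lies 19 mm behind it; z points along the fingers, y is the line along which they close (so a half turn about z gives the same grasp; the last joint's range is limited). The gripper opens to 93 mm and grips with 3 to 60 N. Pads are 15 mm wide; open, the fingers measure 128 mm over their backs; the gripper's body (75 mm by 188 mm) begins 65 mm behind the grasp point.
Start: joints at [1.116, 0.13, 1.488, -0, 1.523, -0.085], TCP at [0.217, 0.559, 0.219] pointing down, gripper open.
Joint ranges: [-2.96, 2.96], [-0.89, 2.26], [0.02, 2.5], [-1.34, 4.48], [0, 2.73], [-2.66, 2.66]. Speed limits (rad/s): [2.39, 2.39, 2.79, 3.14, 3.14, 3.14].

INTERFACE

Orientations are given as a unit quaternion [w, x, y, z].
In Python, from plant import arm gives the robot as it stands.
- The arm moves only by the shell command python3 -m creep 'ROWS'. ROWS is JSON, one flat list of numbers, 5 for each row, row after row: the opening in per cent of the stroke, from 0 (shut) to 100 (fully open), then the shift along the tool's x, y, z in mm, then the turn about the tool's z in degrees. A call has exactly 5 rows; each row is the pose to reach, as a shift and turn from the pose commanded when the call began, along the tool's axes at that moment; what a row does not reach only later rows make up. A row lasts 1/12 s, in which the tool goes at most 41.7 mm and 7.16 degrees, less where a joint would pass 70% of its speed; a pose out of reach is approached as far as the arm can. A call with a gripper value outside its range is refused whole. The fingers move at their own pace and stop on an object; the grip force is fixed at half the most. Time passes only in rows, so rows that repeat a pose let the fingers close, or fill a call up. It gives the time, the measured TCP pose, the force, the opening and the grip force at its end, in the units of the state.
- arm.get_state(): the state, without advancing time (a new reading comes with each control period).
- arm.capture(name): name is "side" or "top"; returns a dict with "color" (400x640x3 uint8, red, green, blue), "range_z" (400x640 float32, m along the optical axis (not along the pixel's ray), 0 where there is no reading), "fx", "fy", "cx", "cy" (pixels), "D" ([k1, k2, p1, p2, k3] as OpenCV has them; the pictures are not rectified), "R" (3x3) and "t" (3): a world point X has camera coordinates R X + t. Camera axes: x right, y down, z forward; pixel columns grow to the right and rows downward; lengths in m; the calibration is good to about 2 mm. A picture is of the moment at which its call begins.
- arm.job_done(): hands the job in; it is judged then, once.
The state is a dict: "clock": time; "joint_pos": joint angles; "dq": joint speeds; "tau": joint torques, N m; "eef_pos": TCP position; "ee_rot": TCP orientation; "wrist_force": force on the tool from outside, world axes, zero at the start; "torque": the same for the moment, N m; "grip_width": finger opening in m; "grasp_force": force on a finger pad.
Only numpy, scipy, OpenCV 4.12 (cv2) and the standard library are available. Lean on these libraries where they do the work, as an engineer would, in place of code of your own. Each camera call takes 0.05 s, during which the arm holds its last target. There are 200 camera calls.

TASK

Put the brass sample puck into the yellow cell so that it stands fully home in the recess, and let go. Then pull up the red spring plunger of the lamp, slide the lamp along its tube until it is over the yellow cell, and release the plunger so that its pin drops fully into the index hole there. Last, switch the lamp on by sliding the small orange switch in the slot on top of the lamp all the way towards the tube; do not knock over or push away the weight, the bottle and the screwdriver.

Things in the scene. Friction and masses are not known exactly. Their poses are not given: they have to be found in the camera images.
- station: Fixed sample station (all sizes mm). Origin: on the table, below the axis of its square tube; the tube runs along y. Black base plate 8 thick, x -140 to 40, y -170 to 170. Three round cells stand on it at x -95, y -120, -60 and 0: on the robot's side of the tube at yaw 0.
- park_hole (a point): Top of the square tube at the parking hole (station x 0, y +100, z 82), where the lamp starts locked. Steel tube 24 x 24 along station y, from y -155 to 145, z 58 to 82, on two end posts 88 high. Four index holes 11 wide in its top: y +100 (parking), and y 0, -60, -120, one beside each cell.
- cell_yellow: Yellow round cell, at random in one of the three cell places; the other two cells are grey, same shape. Outer diameter 48, 10 high, inner diameter 34, recess 7 deep. Origin: centre of its underside, 8 above the table; axes parallel to the station's.
- cell_floor (a point): Centre of the recess floor of the yellow cell, 11 above the table.
- puck: Brass sample puck, upright cylinder of diameter 30, 28 high, 70 to 140 g, green disc on top; loose on the table at the robot's right. Origin: centre of its underside.
- carriage (a joint): Slide of the lamp carriage along the tube in m: 0 at the parking hole, growing towards station -y; 0.100, 0.160, 0.220 at the holes beside the cells (y 0, -60, -120). Travel -0.02 to 0.235. 2 N of friction, stays where left, no other motion. In a hole the pin leaves about 1.5 mm play either way.
- lamp_spot (a point): Centre of the lamp's beam at recess floor height, 95 from the tube axis (station -x). The carriage is a white outer tube (36 wide, 50 along y, z 52 to 88) on the square tube; fixed to it over this point is the lamp head, a white block 64 (x) by 50 (y), z 66 to 88. It clears a seated puck by 27.
- plunger (a joint): Lift of the red plunger in m: 0 = pin fully down, 8 mm deep in a hole, carriage locked; 0.008 = pin riding on the tube between holes; 0.012 = upper stop. A spring pulls it down, 4 N at 0, 8 N at the stop. The pin tip is round and slips into a hole when released within about 3 mm of it.
- knob (a point): Grip point on the axis of the upright round red plunger knob on top of the carriage, above the tube axis. Knob 18 high: lower 10 of diameter 18, upper 6 of diameter 23. The point is 9 below its top, 109 above the table when the pin is down, and rises with it. A steel boss of diameter 18 ends 2 below the knob.
- switch (a joint): Travel of the orange lamp switch in m: 0 to 0.001 off (as found), 0.010 fully on. Slides along station +x (towards the tube), 1 N of friction, stays where left.
- switch_nub (a point): Centre of the top of the orange switch nub, 8 (x) by 14 (y), 6 high, 89 above the table. It sits in a slot in the lamp head's top, 48 (x) by 24 (y), 5 deep, so it stands 1 proud of the rim. Off, it is at mid-slot: 20 (x) by 24 (y) is free on its -x side for a fingertip. The head's sides are 25 from the slot's centre line, so the other finger can hang beside it.
- weight: Bystander: steel knob weight, 38 diameter, 50 high, standing on the table. Origin: centre of its underside.
- bottle: Bystander: small amber bottle, 48 diameter, 85 high, standing. Origin: centre of its underside.
- driver: Bystander: blue screwdriver 170 long, lying on the table.
There are look-alikes about, which are no part of the job. Of the things shaped like the puck, the brass one is meant.

How it is judged:
By the outcome, as a careful person would: the job done as asked, in the order asked, and still so for the second after the job is handed in, with the robot touching nothing.
It also fails if it takes over 51 s, if anything falls off the work surface, if the arm or the gripper's body presses on something with over 40 N, if the wrist force passes 120 N, or if a joint passes its speed limit or range.

## Working session

There is one attempt and no reset: what is moved stays moved. The work goes in short steps, Python scripts to look and compute and a shell command to move; the robot and the scene stay as the last step left them, time stands still between calls to the robot, and variables do not carry over. Pictures are saved under pics/ and viewed, at most 10 in all, crops included, and the job is handed in when it is done.

```bash
mkdir -p pics; ls; python3 - <<'E'
from plant import arm
import cv2,numpy as np
s=arm.get_state();print({k:np.round(v,3) for k,v in s.items()})
for n in("side","top"):
    c=arm.capture(n);cv2.imwrite(f"pics/{n}0.png",c["color"][:,:,::-1]);np.savez(f"{n}0.npz",**c)
    print(n,c["fx"],c["cx"],c["cy"],c["D"],np.round(-np.array(c["R"]).T@c["t"],3),np.round(c["R"],3).tolist())
E
```

```text
pics
{'clock': np.float64(0.0), 'joint_pos': array([ 1.116,  0.131,  1.489, -0.   ,  1.523, -0.085]), 'dq': array([-0.001, -0.   ,  0.001, -0.001,  0.001,  0.001]), 'tau': array([-1.0000e-03, -5.5987e+01, -4.9173e+01,  7.7000e-02,  3.6000e-02,
       -0.0000e+00]), 'eef_pos': array([0.217, 0.559, 0.218]), 'ee_rot': array([-0.   ,  0.184,  0.983, -0.001]), 'wrist_force': array([-0.678, -0.364, -0.277]), 'torque': array([ 0.038, -0.01 , -0.025]), 'grasp_force': np.float64(0.0), 'grip_width': np.float64(0.093)}
side 391.2192589945455 321.49149527843 203.9994172525848 [-0.01215217  0.          0.          0.          0.        ] [ 0.499 -0.721  0.976] [[0.995, -0.101, -0.0], [-0.079, -0.775, -0.628], [0.063, 0.624, -0.779]]
top 401.2993649250393 309.96184617848104 197.85123873305704 [-0.06500879  0.          0.          0.          0.        ] [ 0.471 -0.018  1.175] [[-0.002, -1.0, -0.018], [-0.996, 0.004, -0.094], [0.094, 0.018, -0.995]]
```

View pics/top0.png

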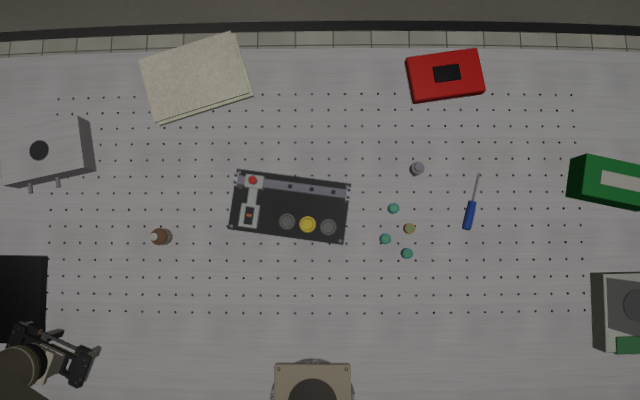

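View pics/side0.png

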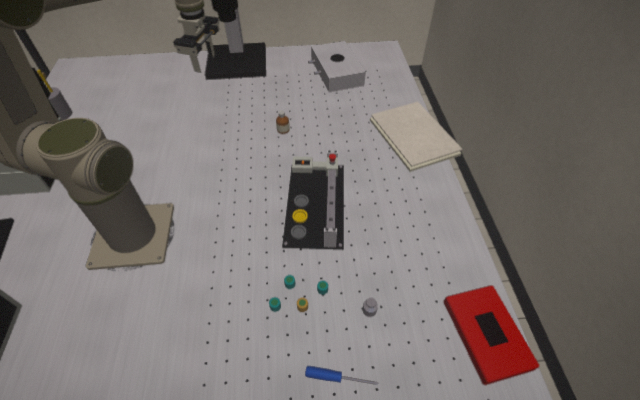

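The top view shows the lamp at about (249,215), red knob (253,180), yellow cell in the middle (307,225), brass puck (409,228) between teal ones at (394,208), (385,239) and (407,253). The weight is at (417,168), the driver at (470,205) and the bottle at (160,237). The side view agrees.

```bash
cat > h.py <<'E'
import numpy as np,cv2
from plant import arm
def cap(n):
    return arm.capture(n)
def ray(c,px,z):
    K=np.array([[c["fx"],0,c["cx"]],[0,c["fy"],c["cy"]],[0,0,1]],float)
    u=cv2.undistortPoints(np.array([[px]],float),K,np.array(c["D"],float))[0,0]
    R=np.array(c["R"]);o=-R.T@np.array(c["t"]);d=R.T@np.array([u[0],u[1],1])
    return o+d*(z-o[2])/d[2]
def proj(c,X):
    K=np.array([[c["fx"],0,c["cx"]],[0,c["fy"],c["cy"]],[0,0,1]],float)
    return cv2.projectPoints(np.array([X],float),cv2.Rodrigues(np.array(c["R"]))[0],np.array(c["t"],float),K,np.array(c["D"],float))[0][0,0]
def blobs(c,lo,hi,roi,amin=8):
    """HSV blobs in roi (u0,v0,u1,v1): centroid, area, bbox"""
    u0,v0,u1,v1=roi
    m=cv2.inRange(cv2.cvtColor(np.ascontiguousarray(c["color"]),cv2.COLOR_RGB2HSV)[v0:v1,u0:u1],lo,hi)
    n,l,s,ce=cv2.connectedComponentsWithStats(m)
    return [(ce[i]+[u0,v0],s[i,4],s[i,:4]+[u0,v0,0,0]) for i in range(1,n) if s[i,4]>=amin]
E
python3 - <<'E'
from h import *
t=dict(np.load("top0.npz"));s=dict(np.load("side0.npz"))
a=cv2.resize(t["color"][150:265,220:430],None,fx=3.8,fy=3.8,interpolation=cv2.INTER_CUBIC)
cv2.imwrite("pics/crop.png",a[:,:,::-1])
for n,c,roi in(("top",t,(225,160,440,270)),("side",s,(260,140,390,320))):
    print(n)
    for nm,lo,hi,z in(("yellow",(20,100,90),(33,255,255),.018),("brass",(18,60,60),(34,255,255),.02),("green",(36,80,30),(75,255,255),.028),("teal",(76,80,30),(95,255,255),.028),("red",(0,150,90),(6,255,255),.118),("orange",(6,150,90),(18,255,255),.089)):
        for ce,ar,bb in blobs(c,lo,hi,roi): print(nm,ce.round(1),ar,bb,ray(c,ce,z).round(4))
E
```

```text
top
yellow [307.2 223.9] 223 [299 216  17  17] [0.5045 0.0116 0.018 ]
yellow [409.6 228.1] 36 [405 224  10   9] [ 0.4911 -0.2832  0.018 ]
brass [307.1 224. ] 240 [299 216  17  17] [0.5042 0.0117 0.02  ]
brass [408.9 228.2] 60 [404 223  11  11] [ 0.491  -0.2807  0.02  ]
green [393.8 207.6] 26 [391 205   6   6] [ 0.5497 -0.237   0.028 ]
green [385.5 238.5] 24 [383 236   6   6] [ 0.4618 -0.2114  0.028 ]
green [407.3 253.2] 26 [405 251   6   6] [ 0.4199 -0.2727  0.028 ]
teal [393.3 208. ] 54 [389 203  10  10] [ 0.5487 -0.2355  0.028 ]
teal [385.  238.5] 59 [380 234  11  10] [ 0.4618 -0.21    0.028 ]
teal [407.  253.1] 62 [402 248  11  11] [ 0.4203 -0.2717  0.028 ]
red [252.  179.6] 39 [249 177   7   7] [0.6199 0.1561 0.118 ]
orange [248.9 214.8] 11 [247 214   5   3] [0.5273 0.1683 0.089 ]
side
yellow [299.6 215.4] 173 [292 209  16  14] [0.5047 0.0091 0.018 ]
yellow [301.9 302.9] 37 [298 298   9  11] [ 0.4919 -0.2783  0.018 ]
brass [299.6 215.5] 195 [292 209  16  15] [0.5047 0.0072 0.02  ]
brass [302.2 304.6] 90 [297 297  11  15] [ 0.4923 -0.2839  0.02  ]
green [289.  279.3] 18 [287 278   5   4] [ 0.4621 -0.2117  0.028 ]
green [322.4 284.7] 22 [320 283   6   5] [ 0.55   -0.2365  0.028 ]
green [274.1 301.9] 22 [272 300   5   5] [ 0.4204 -0.2729  0.028 ]
green [301.8 302.3] 29 [299 300   7   6] [ 0.4918 -0.2812  0.028 ]
teal [289.4 281.6] 93 [284 275  11  14] [ 0.4628 -0.2186  0.028 ]
teal [322.3 287.4] 92 [317 281  11  14] [ 0.549  -0.2443  0.028 ]
teal [274.5 304.2] 96 [269 298  11  13] [ 0.4214 -0.2793  0.028 ]
red [332.1 156.3] 27 [329 154   7   6] [0.6205 0.1539 0.118 ]
```

View pics/crop.png

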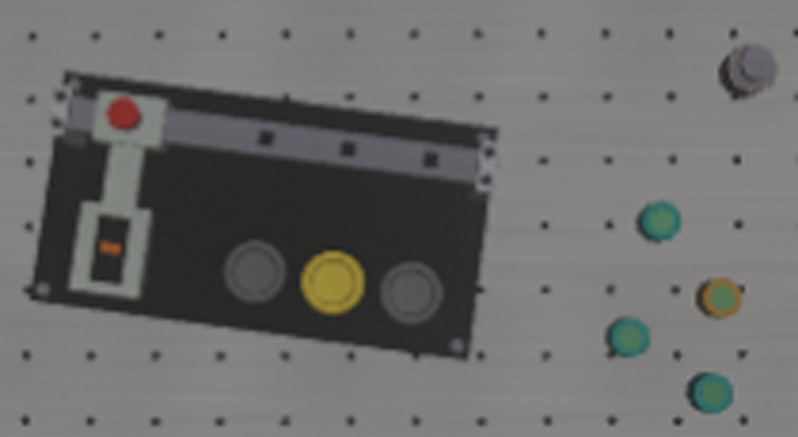

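The crop shows the plate tilted about 8°. The lamp is parked at the left, the yellow cell is in the middle, and the brass puck stands alone at crop position (720,297).

```bash
cat >> h.py <<'E'
def go(x,y,z,ang=None):
    """shift (mm) in tool axes and turn (deg) to world x,y,z with tool y at world angle ang"""
    from scipy.spatial.transform import Rotation as R
    s=arm.get_state();q=np.array(s["ee_rot"]);r=R.from_quat([q[1],q[2],q[3],q[0]]).as_matrix()
    d=r.T@(np.array([x,y,z])-s["eef_pos"])*1e3
    cur=np.degrees(np.arctan2(r[1,1],r[0,1]))
    dt=0 if ang is None else -((ang-cur+90)%180-90)
    print("t",round(float(s["clock"]),2),"tcp",np.round(s["eef_pos"],4),"yang",cur.round(2),"tilt",r[:2,2].round(4),"F",np.round(s["wrist_force"],1),"w",round(float(s["grip_width"]),4),"gf",round(float(s["grasp_force"]),1),"-> shift",d.round(1),"turn",round(float(dt),2))
E
python3 - <<'E'
from h import *
for n,roi in(("top",(215,160,365,255)),("side",(275,150,355,255))):
    c=dict(np.load(n+"0.npz"))
    u0,v0,u1,v1=roi
    g=cv2.cvtColor(c["color"],cv2.COLOR_RGB2GRAY)[v0:v1,u0:u1]
    m=(g<60).astype(np.uint8);m=cv2.morphologyEx(m,cv2.MORPH_CLOSE,np.ones((15,15)))
    cs=max(cv2.findContours(m,0,1)[0],key=cv2.contourArea)
    P=np.array([ray(c,p[0]+[u0,v0],.008)[:2] for p in cs])
    print(n,cv2.minAreaRect((P*1e3).astype(np.float32)))
    # circles: cells at z .018
    print((np.array([ray(c,p,.018)[:2] for p in ((287,221.5),(328,227))])*1e3).round(1) if n=="top" else "")
go(.4917,-.282,.219,82)
E
```

```text
top ((554.4677734375, 69.1209487915039), (366.83404541015625, 186.2919464111328), 81.35692596435547)
[[511.5  69.7]
 [495.3 -48.4]]
side ((557.9187622070312, 65.31228637695312), (393.4992980957031, 177.72962951660156), 81.72162628173828)

t 0.1 tcp [0.2166 0.559  0.2177] yang 68.81 tilt [-0.0007 -0.0015] F [-0.2 -0.   0.3] w 0.0929 gf 0.0 -> shift [-5.604e+02 -6.847e+02 -3.000e-01] turn -13.19
```

```bash
python3 -m creep '[60,0,0,0,-7, 60,0,0,0,-13.2, 60,-130,100,0,-13.2, 60,-130,100,0,-13.2, 60,-130,100,0,-13.2]'; python3 -c "from h import *
go(.4917,-.282,.16,82)"
```

```text
clock: 0.52
eef_pos: [0.3374, 0.5949, 0.2182]
ee_rot: [-0.0, 0.069, 0.998, -0.0]
wrist_force: [0.2, 0.8, 0.0]
grip_width: 0.0645
grasp_force: 0.0
t 0.52 tcp [0.3374 0.5949 0.2182] yang 82.11 tilt [-0.0003 -0.0005] F [0.2 0.8 0. ] w 0.0645 gf 0.0 -> shift [-273.2 -847.4   58.6] turn 0.11
```

```bash
python3 -m creep '[54,-273,-847,0,0, 54,-273,-847,0,0, 54,-273,-847,0,0, 54,-273,-847,0,0, 54,-273,-847,0,0]'>/dev/null; python3 -c "from h import *
go(.4917,-.282,.16,82)"
```

```text
t 0.93 tcp [0.3724 0.3875 0.2174] yang 82.02 tilt [-0.0015 -0.0013] F [ 0.1 -0.5  0.8] w 0.05 gf 0.0 -> shift [-211.1 -646.4   58.1] turn 0.02
```

```bash
python3 -m creep '[54,-211,-646,0,0, 54,-211,-646,0,0, 54,-211,-646,0,0, 54,-211,-646,0,0, 54,-211,-646,0,0]'>/dev/null; python3 -m creep '[54,-148,-448,0,0, 54,-148,-448,0,0, 54,-148,-448,0,0, 54,-148,-448,0,0, 54,-148,-448,0,0]'>/dev/null;  python3 -c "from h import *
go(.4917,-.282,.10,82)"
```

```text
t 1.77 tcp [ 0.4459 -0.0226  0.2185] yang 82.01 tilt [0.0001 0.    ] F [ 0.7 -0.2  0.2] w 0.0501 gf 0.0 -> shift [ -81.4 -250.5  118.5] turn 0.01
```

```bash
python3 -m creep '[54,-81,-250,80,0, 54,-81,-250,80,0, 54,-81,-250,80,0, 54,-81,-250,80,0, 54,-81,-250,80,0]'>/dev/null; python3 -m creep '[54,-20,-58,55,0, 54,-20,-58,55,0, 54,-20,-58,55,0, 54,-20,-58,55,0, 54,-20,-58,55,0]'>/dev/null;  python3 - <<'E'
from h import *
go(.4917,-.282,.011,82)
c=cap("side");s=cap("top")
cv2.imwrite("pics/above.png",np.hstack([cv2.resize(x["color"][v:v+120,u:u+130],None,fx=3,fy=3)[:,:,::-1] for x,u,v in((c,240,220),(s,350,150))]))
E
```

```text
t 2.6 tcp [ 0.4922 -0.2767  0.1028] yang 81.98 tilt [-0.0008  0.001 ] F [-0.4  0.4  0.9] w 0.0505 gf 0.0 -> shift [-0.3 -5.4 91.8] turn -0.02
```

View pics/above.png

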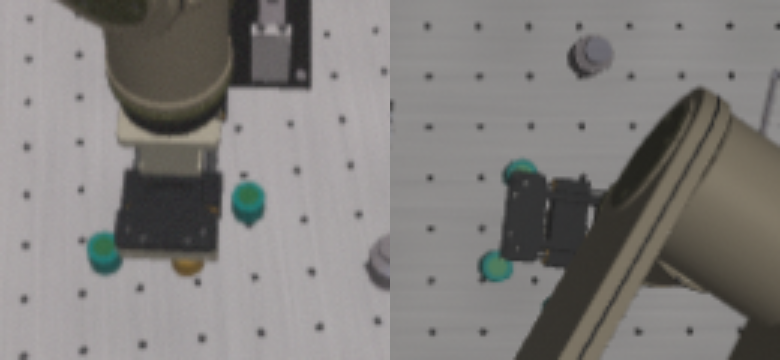

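The gripper hides the puck, but it is over it and clear of the teal pucks; both views gave (0.4917, -0.282).

```bash
python3 -m creep '[54,0,0,40,0, 54,0,0,60,0, 54,0,0,60,0, 54,0,0,60,0, 54,0,0,60,0]'>/dev/null;  python3 - <<'E'
from h import *
go(.4917,-.282,.011,82)
E
```

```text
t 3.12 tcp [ 0.494  -0.2774  0.0456] yang 82.07 tilt [ 0.0028 -0.0019] F [-0.9 -0.   0.3] w 0.0503 gf 0.0 -> shift [ 1.7 -4.8 34.6] turn 0.07
```

```bash
python3 -m creep '[54,1.5,-4.5,10,0, 54,1.5,-4.5,34,0, 54,1.5,-4.5,34.5,0, 0,1.5,-4.5,34.5,0, 0,1.5,-4.5,34.5,0]'>/dev/null;python3 -m creep '[0,0,0,0,0, 0,0,0,0,0,0,0,0,0,0, 0,0,0,0,0,0,0,0,0,0]'>/dev/null;  python3 - <<'E'
from h import *
for i in range(2): go(.4917,-.282,.011,82)
E
```

```text
t 3.95 tcp [ 0.4913 -0.2819  0.0098] yang 82.02 tilt [ 0.0017 -0.0011] F [-1.1  1.7  6.3] w 0.0294 gf 30.0 -> shift [-0.4 -0.  -1.2] turn 0.02
t 3.95 tcp [ 0.4913 -0.2819  0.0098] yang 82.02 tilt [ 0.0017 -0.0011] F [-1.1  1.7  6.3] w 0.0294 gf 30.0 -> shift [-0.4 -0.  -1.2] turn 0.02
```

```bash
python3 -m creep '[0,0,0,-35,0, 0,0,0,-70,0, 0,14,145,-70,0, 0,27,291,-70,0, 0,27,291,-70,0]'>/dev/null;python3 -c "from h import *
go(.5046,.0102,.06,82)"
```

```text
t 4.37 tcp [ 0.4966 -0.156   0.0797] yang 81.89 tilt [ 0.0021 -0.0008] F [ 1.2  1.3 -1.4] w 0.0288 gf 30.0 -> shift [ 15.6 165.7  19.6] turn -0.11
```

```bash
python3 -m creep '[0,15,164,0,0, 0,15,164,0,0, 0,15,164,0,0, 0,15,164,15,0, 0,15,164,15,0]'>/dev/null;python3 -m creep '[0,0,0,10,0, 0,0,0,10,0, 0,0,0,10,0, 0,0,0,10,0, 0,0,0,10,0]' > /dev/null; python3 - <<'E'
from h import *
go(.5046,.0102,.06,82)
c=cap("side");s=cap("top");np.savez("s1.npz",**c)
cv2.imwrite("pics/hover.png",np.hstack([cv2.resize(x["color"][v:v+80,u:u+80],None,fx=5,fy=5,interpolation=2)[:,:,::-1] for x,u,v in((c,265,170),(s,265,180))]))
E
```

```text
t 5.2 tcp [0.5044 0.0066 0.0538] yang 81.89 tilt [ 0.0005 -0.0002] F [ 0.1  0.2 -0.9] w 0.0291 gf 30.0 -> shift [ 0.3  3.6 -6.2] turn -0.11
```

View pics/hover.png

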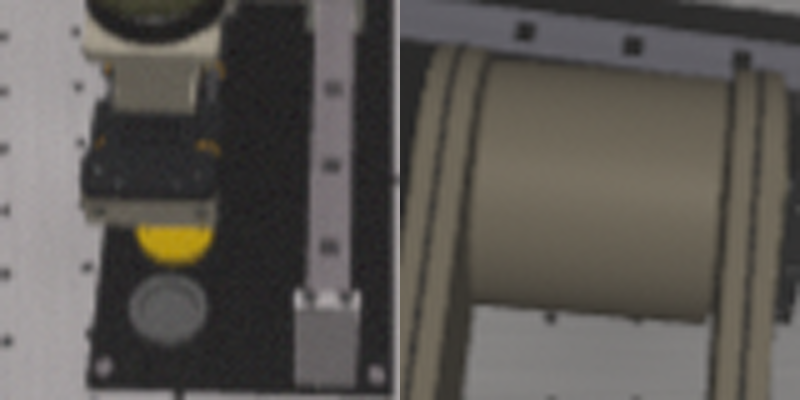

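The side view shows the gripper at (150,200), right over the yellow cell, hiding the puck; the top view is blocked by the arm. I'll correct and lower it carefully.

```bash
python3 -m creep '[0,0,3.5,10,0, 0,0,3.5,18,0, 0,0,3.5,22,0, 0,0,3.5,22,0, 0,0,3.5,22,0]'; python3 - <<'E'
from h import *
go(.5046,.0102,.021,82)
E
```

```text
clock: 5.72
eef_pos: [0.5038, 0.0115, 0.0306]
ee_rot: [-0.001, 0.07, 0.998, -0.0]
wrist_force: [-0.1, -0.8, -0.8]
grip_width: 0.0291
grasp_force: 30.0
t 5.72 tcp [0.5038 0.0115 0.0306] yang 82.02 tilt [-0.0017  0.0001] F [-0.1 -0.8 -0.8] w 0.0291 gf 30.0 -> shift [-1.  -1.2  9.6] turn 0.02
```

```bash
python3 -m creep '[0,-0.5,-1,0,0, 0,-0.5,-1,3,0, 0,-0.5,-1,5,0, 0,-0.5,-1,6.5,0, 0,-0.5,-1,6.5,0]'; python3 - <<'E'
from h import *
go(.5046,.0102,.021,82)
E
```

```text
clock: 6.13
eef_pos: [0.5059, 0.0103, 0.0267]
ee_rot: [0.001, 0.07, 0.998, -0.0]
wrist_force: [-5.3, 1.4, 14.2]
grip_width: 0.0292
grasp_force: 30.0
t 6.13 tcp [0.5059 0.0103 0.0267] yang 82.02 tilt [ 0.0014 -0.0002] F [-5.3  1.4 14.2] w 0.0292 gf 30.0 -> shift [ 1.2 -0.3  5.7] turn 0.02
```

```bash
python3 -m creep '[0,0,0,-3,0, 0,1.7,0.2,-3,0, 0,1.7,0.2,-1,0, 0,1.7,0.2,0,0, 0,1.7,0.2,0,0]' >/dev/null; python3 - <<'E'
from h import *
go(.5046,.0102,.021,82)
E
```

```text
t 6.55 tcp [0.5039 0.0115 0.025 ] yang 82.01 tilt [0.0016 0.0012] F [ 3.5  5.2 -1.1] w 0.029 gf 30.0 -> shift [-0.8 -1.2  4. ] turn 0.01
```

```bash
python3 -m creep '[0,-0.3,0.5,1,0, 0,-0.3,0.5,2.5,0, 0,-0.3,0.5,4,0, 0,-0.3,0.5,4.5,0, 0,-0.3,0.5,4.5,0]' >/dev/null; python3 - <<'E'
from h import *
go(.5046,.0102,.021,82)
E
```

```text
t 6.97 tcp [0.504  0.0118 0.0209] yang 82.02 tilt [0.0006 0.0008] F [0.4 4.4 6.7] w 0.0297 gf 30.0 -> shift [-0.8 -1.5 -0.1] turn 0.02
```

```bash
python3 -m creep '[60,0,0,0,0, 60,0,0,0,0, 60,0,0,0,0, 60,0,0,-20,0, 60,0,0,-40,0]' >/dev/null; python3 -m creep '[60,0,0,-41,0, 60,0,0,-82,0, 60,0,0,-123,0, 60,-50,70,-123,0, 60,-80,120,-123,0]' >/dev/null; python3 - <<'E'
from h import *
go(.620,.155,.150,82)
c=cap("side");t=cap("top")
for c,roi in((c,(275,180,330,245)),(t,(280,195,340,250))):
  for lo,hi in(((36,80,30),(75,255,255)),((20,100,60),(33,255,255))):
    for b in blobs(c,lo,hi,roi): print(b[0].round(1),b[1],ray(c,b[0],.039).round(4),ray(c,b[0],.018).round(4))
c=cap("side");t=cap("top")
cv2.imwrite("pics/seat.png",np.hstack([cv2.resize(x["color"][v:v+80,u:u+80],None,fx=5,fy=5,interpolation=2)[:,:,::-1] for x,u,v in((c,265,170),(t,265,180))]))
E
```

```text
t 7.8 tcp [0.5629 0.072  0.189 ] yang 81.8 tilt [ 0.0096 -0.0006] F [ 1.  -0.6  0.3] w 0.0556 gf 0.0 -> shift [-44.3  90.3  39.5] turn -0.2
[298.9 210.8] 17 [0.5039 0.0109 0.039 ] [0.504  0.0273 0.018 ]
[299.5 215.8] 164 [ 0.5044 -0.0083  0.039 ] [0.5045 0.0077 0.018 ]
[307.5 223.5] 12 [0.5049 0.0101 0.039 ] [0.5055 0.0106 0.018 ]
[307.7 223.9] 186 [0.5036 0.0095 0.039 ] [0.5043 0.01   0.018 ]
```

View pics/seat.png

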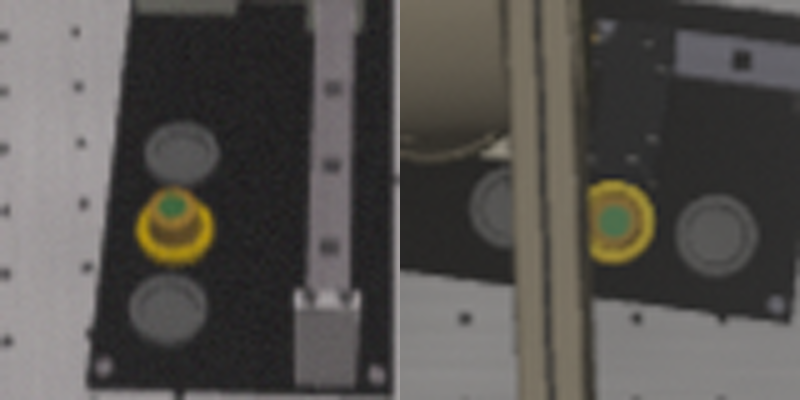

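The puck stands upright in the yellow cell: the green top is centred in the ring at about (173,207) and (614,220) in the two halves. Its height matches 39 mm in both views. Next, the knob.

```bash
python3 -m creep '[60,-20,41,0,0, 60,-40,82,15,0, 60,-45,90,35,0, 60,-45,90,40,0, 60,-45,90,40,0]' >/dev/null; python3 -m creep '[60,0,0,0,0, 60,0,0,0,0, 60,0,0,0,0, 60,0,0,0,0, 60,0,0,0,0]' >/dev/null; python3 - <<'E'
from h import *
go(.6205,.1552,.101,82)
E
```

```text
t 8.83 tcp [0.6171 0.1553 0.1447] yang 81.97 tilt [0.0017 0.0002] F [-0.1  0.9 -0. ] w 0.0555 gf 0.0 -> shift [-3.3  0.4 43.7] turn -0.03
```

```bash
python3 -m creep '[60,-3,0,20,0, 60,-3,0,40,0, 60,-3,0,43,0, 60,-3,0,43,0, 60,-3,0,43,0]' >/dev/null; python3 -c "from h import *
go(.6205,.1552,.101,82)"; python3 -m creep '[0,0,0,0,0, 0,0,0,0,0, 0,0,0,0,0, 0,0,0,0,0,0,0,0,0,0]' >/dev/null; python3 - <<'E'
from h import *
go(.6205,.1552,.101,82)
E
```

```text
t 9.25 tcp [0.6198 0.1554 0.1012] yang 82.01 tilt [0.0002 0.    ] F [ 0.4 -0.5  0.3] w 0.0561 gf 0.0 -> shift [-0.8 -0.1  0.2] turn 0.01
t 9.67 tcp [0.62   0.1556 0.101 ] yang 82.01 tilt [0.0008 0.0004] F [0.4 2.7 1. ] w 0.0271 gf 1.1 -> shift [-0.6 -0.3  0. ] turn 0.01
```

```bash
python3 -m creep '[0,0,0,0,0, 0,0,0,0,0, 0,0,0,0,0, 0,0,0,0,0,0,0,0,0,0]' >/dev/null; python3 -c "from h import *
go(.6205,.1552,.101,82)";python3 -m creep '[0,0,0,-3,0, 0,0,0,-6,0, 0,0,0,-9,0, 0,0,0,-10.5,0,0,0,0,-10.5,0]' >/dev/null; python3 - <<'E'
from h import *
go(.6205,.1552,.1115,82)
E
```

```text
t 10.08 tcp [0.6202 0.157  0.1011] yang 82.05 tilt [0.0015 0.0023] F [ 1.3  5.9 -0.2] w 0.0214 gf 30.0 -> shift [-0.6 -1.8  0.1] turn 0.05
t 10.5 tcp [0.6197 0.1555 0.1104] yang 82.02 tilt [-0.  0.] F [ 5.   1.7 -8.5] w 0.0213 gf 30.0 -> shift [-0.8 -0.2 -1.1] turn 0.02
```

Fz −8.5 N fits the lifted spring. Now I'll slide it.

```bash
python3 -m creep '[0,0,-15,0,0, 0,0,-35,0,0, 0,0,-55,0,0, 0,0,-75,0,0,0,0,-80,0,0]' >/dev/null; python3 -c "from h import *
go(.6205-.1592*.1409-.0005,.1555-.1585,.1115,82)"
```

```text
t 10.92 tcp [0.6084 0.0735 0.1103] yang 81.92 tilt [ 0.    -0.001] F [ 5.9  1.5 -7.3] w 0.0212 gf 30.0 -> shift [ -0.  -77.3  -1.1] turn -0.08
```

```bash
python3 -m creep '[0,-0.5,-20,0,0, 0,-0.5,-40,0,0, 0,-0.5,-60,0,0, 0,-0.5,-75,0,0,0,-0.5,-80,0,0]' >/dev/null;  python3 -m creep '[0,0,0,0,0, 0,0,0,0,0, 0,0,0,0,0, 0,0,0,0,0,0,0,0,0,0]' >/dev/null; python3 - <<'E'
from h import *
go(.5980,-.0030,.1115,82)
c=cap("top");d=cap("side")
cv2.imwrite("pics/slid.png",np.hstack([cv2.resize(x["color"][v:v+80,u:u+80],None,fx=5,fy=5,interpolation=2)[:,:,::-1] for x,u,v in((d,275,150),(c,275,160))]))
for c,roi in((c,(270,165,350,240)),(d,(270,140,350,240))):
  for lo,hi,z in(((6,150,90),(18,255,255),.089),((0,150,90),(6,255,255),.128)):
    for b in blobs(c,lo,hi,roi,5): print(b[0].round(1),b[1],ray(c,b[0],z).round(4))
E
```

```text
t 11.75 tcp [ 0.5978 -0.004   0.1103] yang 81.98 tilt [-0.0002 -0.001 ] F [ 4.3 -2.9 -8.3] w 0.0215 gf 30.0 -> shift [-0.   1.  -1.2] turn -0.02
[308.1 222.9] 14 [0.5049 0.0071 0.089 ]
[298.8 201.5] 10 [0.5054 0.0062 0.089 ]
```

View pics/slid.png

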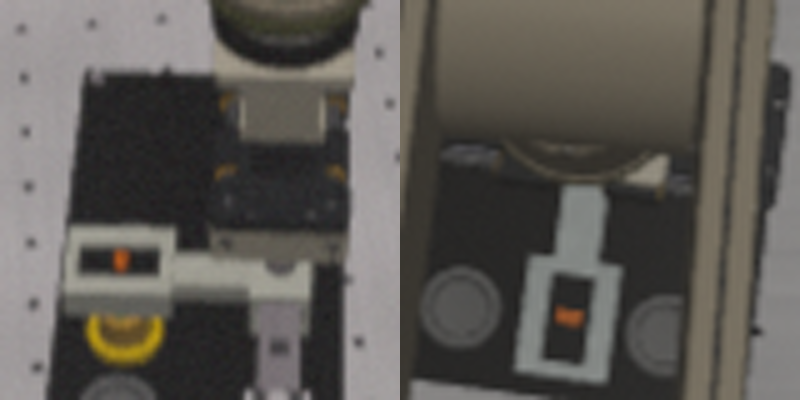

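The lamp is over the yellow cell (nub at (308,223) in top, (299,201) in side). The numbers say it is about 2 mm too far, so I'll back up 2 mm and let the pin down.

```bash
python3 -m creep '[0,0,1,0,0, 0,0,2,0,0, 0,0,2,2,0, 0,0,2,4,0,0,0,2,6,0]' >/dev/null;  python3 -m creep '[0,0,0,0,0, 0,0,0,0,0, 0,0,0,0,0, 0,0,0,0,0,0,0,0,0,0]' >/dev/null; python3 - <<'E'
from h import *
go(.5980,-.0030,.1000,82)
E
```

```text
t 12.68 tcp [ 0.5982 -0.0012  0.1049] yang 82.01 tilt [ 0.0001 -0.0001] F [ 4.8 -1.6 -6.5] w 0.0213 gf 30.0 -> shift [-0.  -1.8  4.9] turn 0.01
```

Fz still shows only spring pull at about 4 mm lift, so the pin is in the hole. I'll lower the rest and release.

```bash
python3 -m creep '[0,0,0,2,0, 0,0,0,4,0, 0,0,0,4,0, 60,0,0,4,0, 60,0,0,4,0]';  python3 -m creep '[60,0,0,4,0, 60,0,0,4,0, 60,0,0,-20,0, 60,0,0,-41,0, 60,0,0,-50,0]' >/dev/null; python3 - <<'E'
from h import *
go(.5980,-.0030,.1500,82)
E
```

```text
clock: 13.1
eef_pos: [0.5979, -0.0008, 0.1012]
ee_rot: [-0.0, 0.07, 0.998, 0.0]
wrist_force: [-0.4, 0.3, 0.5]
grip_width: 0.03
grasp_force: 0.0
t 13.52 tcp [ 0.5993 -0.0011  0.1538] yang 82.02 tilt [ 0.003  -0.0002] F [0.2 0.5 1.3] w 0.0557 gf 0.0 -> shift [ 1.  -2.1  3.8] turn 0.02
```

```bash
python3 -m creep '[60,41,-8,0,0, 60,82,-16,0,0, 60,110,-37,0,0, 60,110,-37,20,0, 60,110,-37,40,0]' >/dev/null;  python3 -m creep '[60,0,0,0,0, 60,0,0,0,0, 60,0,0,0,0, 60,0,0,0,0, 60,0,0,0,0]' >/dev/null; python3 - <<'E'
from h import *
go(.4849,-.0219,.110,82)
c=cap("top");d=cap("side")
cv2.imwrite("pics/sw.png",np.hstack([cv2.resize(x["color"][v:v+80,u:u+80],None,fx=5,fy=5,interpolation=2)[:,:,::-1] for x,u,v in((d,275,150),(c,275,160))]))
for c,roi in((c,(270,165,350,240)),(d,(270,140,350,240))):
  for lo,hi,z in(((6,150,90),(18,255,255),.089),((0,150,90),(6,255,255),.118)):
    for b in blobs(c,lo,hi,roi,5): print(b[0].round(1),b[1],b[2],ray(c,b[0],z).round(4),ray(c,b[0],z+.008).round(4))
E
```

```text
t 14.35 tcp [ 0.4851 -0.0225  0.1121] yang 82.02 tilt [ 0.0016 -0.0002] F [-0.5  0.3  0.3] w 0.0558 gf 0.0 -> shift [0.3 0.6 2.1] turn 0.02
[311.7 187.4] 40 [309 184   7   8] [ 0.5982 -0.0031  0.118 ] [ 0.5972 -0.0032  0.126 ]
[331.  195.8] 38 [328 193   7   7] [ 0.5983 -0.006   0.118 ] [ 0.5974 -0.0127  0.126 ]
```

View pics/sw.png

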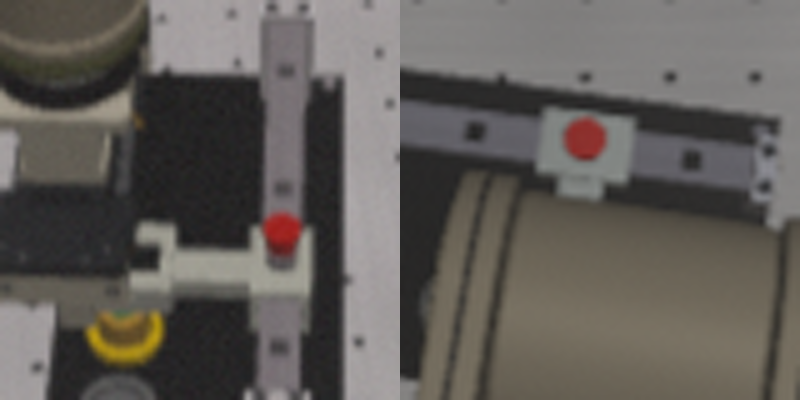

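The side view shows the knob at (331,196) and the top view at (312,187). Together they give z of about 117–118 mm, which is pin fully down, 160.7 mm from parking. The gripper is over the lamp head with its +y finger above the slot.

```bash
python3 -m creep '[60,0,-1.5,10,0, 60,0,-1.5,18,0, 60,0,-1.5,18,0, 60,0,-1.5,18,0, 60,0,-1.5,18,0]' >/dev/null; python3 -c "from h import *
go(.4852,-.024,.0855,82)";  python3 -m creep '[60,0,0,2,0, 60,0,0,4,0, 60,0,0,6,0, 60,0,0,8,0, 60,0,0,8,0]' >/dev/null; python3 - <<'E'
from h import *
go(.4852,-.024,.0855,82)
E
```

```text
t 14.87 tcp [ 0.4836 -0.0239  0.0926] yang 82.01 tilt [-0.0008  0.0001] F [-0.3 -0.2  0.4] w 0.0558 gf 0.0 -> shift [-1.6  0.2  7.1] turn 0.01
t 15.28 tcp [ 0.4853 -0.0242  0.0856] yang 82.0 tilt [ 0.0032 -0.0004] F [ 4.8 -0.8 -0.1] w 0.0559 gf 2.7 -> shift [0.1 0.1 0.1] turn -0.0
```

```bash
python3 -m creep '[60,-2,0,0,0, 60,-5,0,0,0, 60,-8,0,0,0, 60,-9,0,0,0, 60,-9,0,0,0]' >/dev/null; python3 -c "from h import *
go(.4852,-.024,.0855,82)";  python3 -m creep '[60,-1.5,0,0,0, 60,-3,0,0,0, 60,-3,0,0,0, 60,-3,0,0,0, 60,-3,0,0,0]' >/dev/null; python3 - <<'E'
from h import *
go(.4852,-.024,.0855,82)
E
```

```text
t 15.7 tcp [ 0.4927 -0.0252  0.0846] yang 82.02 tilt [-0.001   0.0001] F [-0.5 -0.5  1. ] w 0.0558 gf 0.0 -> shift [ 7.6  0.1 -0.9] turn 0.02
t 16.12 tcp [ 0.4958 -0.0256  0.0849] yang 82.01 tilt [-0.  0.] F [-0.8 -0.4 -0.5] w 0.0559 gf 0.3 -> shift [10.7  0.1 -0.6] turn 0.01
```

Not at the stop yet, so I'll keep pushing in small steps.

```bash
python3 -m creep '[60,-1,0,0,0, 60,-2,0,0,0, 60,-2.5,0,0,0, 60,-2.5,0,0,0, 60,-2.5,0,0,0]' >/dev/null; python3 -c "from h import *
go(.4852,-.024,.0855,82)";  python3 -m creep '[60,-1,0,0,0, 60,-2,0,0,0, 60,-2,0,0,0, 60,-2,0,0,0, 60,-2,0,0,0]' >/dev/null; python3 - <<'E'
from h import *
go(.4852,-.024,.0855,82)
E
```

```text
t 16.53 tcp [ 0.4975 -0.0259  0.0848] yang 82.03 tilt [-0.0019  0.0002] F [-4.9  0.7  2.2] w 0.0559 gf 2.7 -> shift [12.4  0.1 -0.7] turn 0.03
t 16.95 tcp [ 0.4979 -0.0259  0.0845] yang 82.05 tilt [-0.0054  0.0007] F [-13.9   0.9   8.5] w 0.0558 gf 6.7 -> shift [12.8  0.1 -0.9] turn 0.05
```

It's against the stop. I'll back off, lift clear and look.

```bash
python3 -m creep '[60,4,0,0,0, 60,4.5,0,0,0, 60,4.5,0,-20,0, 60,4.5,0,-60,0, 60,4.5,0,-100,0]' >/dev/null; python3 -m creep '[60,20,-41,0,0, 60,20,-82,0,0, 60,20,-123,0,0, 60,20,-160,0,0, 60,20,-200,0,0]' >/dev/null; python3 - <<'E'
from h import *
go(.4852,-.024,.0855,82)
c=cap("top");d=cap("side")
cv2.imwrite("pics/end.png",np.hstack([cv2.resize(x["color"][v:v+80,u:u+80],None,fx=5,fy=5,interpolation=2)[:,:,::-1] for x,u,v in((d,275,160),(c,275,165))]))
for c,roi in((c,(270,165,350,240)),(d,(270,140,350,240))):
  for lo,hi,z in(((6,150,90),(18,255,255),.089),((0,150,90),(6,255,255),.118)):
    for b in blobs(c,lo,hi,roi,5): print(b[0].round(1),b[1],b[2],ray(c,b[0],z).round(4))
E
```

```text
t 17.78 tcp [ 0.4483 -0.223   0.1858] yang 82.03 tilt [ 0.0023 -0.0013] F [ 1.1  0.7 -1. ] w 0.056 gf 0.0 -> shift [ -8.8 202.3 100.1] turn 0.03
[307.1 219.2] 11 [305 218   5   3] [0.5151 0.0099 0.089 ]
[311.7 187.4] 40 [309 184   7   8] [ 0.5982 -0.0031  0.118 ]
[301.8 201.2] 12 [301 199   3   5] [0.5143 0.0065 0.089 ]
[331. 196.] 39 [328 193   7   8] [ 0.5982 -0.0066  0.118 ]
```

View pics/end.png

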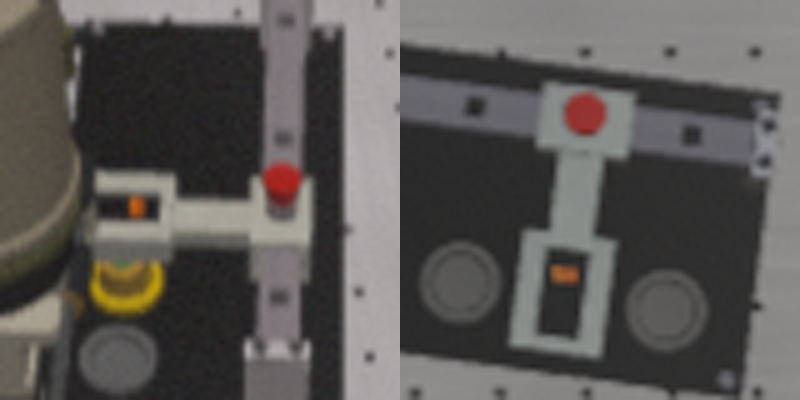

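The nub has moved 10 mm towards the tube, (308,223) to (307,219) in the top view. The knob is down at (312,187) and the lamp is over the cell. I'll hand it in.

```bash
python3 -c "
from plant import arm
print(arm.job_done())"
```

```text
the job is handed in; nothing more can be done
None
```

The job is handed in at about 18 s: the brass puck is seated in the yellow cell, the lamp is pinned over that cell, and the switch is pushed to its stop; the gripper never came near the weight, bottle or screwdriver, though I did not image them again at the end.

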